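Measure the lower step of a machined block with a bridge height gauge

TASK

Take the stepped metal block from the rubber mat and lay it flat on the grey granite plate, step side up, and let go of it. Then lift the bridge gauge by its black grip and set it down gently astride the block, legs flat on the plate, so that its sprung foot rests fully on the block's lower step and reads that step's height. Leave the plain block, the hexagonal bar and the small loupe where they are.

Things in the scene. Friction and masses are not known exactly. Their poses are not given: they have to be found in the camera images.
- step_block: Loose bare-aluminium stepped block, 70 (x) x 32 (y) mm: its +x half (x 0 to 35) is 36 mm tall, its -x half (x -35 to 0) is 20 mm tall. One of three bare-metal specimens lying 10 cm apart on the mat, in any order. Origin: centre of the underside; z up. About 0.17 kg.
- low_step (a point): Centre of the top of the stepped block's lower step, a flat 35 x 32 mm, 20 mm above the block's underside; at x = -17.5, y = 0 in the block's frame.
- gauge: Loose bridge height gauge, about 0.6 kg, standing near one end of the granite plate. Origin: between its two legs, level with their undersides; z up. Steel bridge 100 (y) x 40 (x) mm, top at 65 mm; legs 16 mm thick at y = +-42 mm leave an arch 68 mm wide (y), 45 mm high, open along x. A 30 mm dial stands out to x = -29 mm on the -x face, 44 to 74 mm high.
- gauge_grip (a point): Where to pinch the gauge: centre of its black square grip, 26 x 26 mm, which rises from 65 to 113 mm height above the legs' undersides; this point is at 94 mm, above the gauge's origin. Pinch from above, fingers closing along the gauge's y. The foot's stem shows above the grip as the foot is pushed up: its top is at 100 mm plus the reading.
- gauge_foot (a joint): Reading of the gauge: height of the sprung foot above the undersides of the legs, in m; 0 (foot level with the legs) when nothing is beneath, up to 0.043. A light spring of about 1 N pushes the foot down. On a part it reads the part's height.
- foot_tip (a point): Centre of the underside of the gauge's foot, a disc 12 mm across; on the gauge's z axis, moves up and down with the reading.
- plate: Fixed grey granite plate 240 (x) x 340 (y) x 30 mm lying on the bench. Origin: centre of the underside. The gauge stands near one end (y about +-120 mm), a loupe near the other; the middle is free.
- plate_top (a point): Centre of the top face of the granite plate, 30 mm above the bench.
- plain_block: Loose plain metal block 70 (x) x 32 (y) x 36 mm on the mat. Leave it. Origin: centre of the underside.
- hex_bar: Loose hexagonal metal bar 75 mm long (x), 26 mm across flats, lying on the mat. Leave it. Origin: centre of the underside.
- loupe: Small black loupe, 36 mm across, 32 mm tall, standing near the other end of the granite plate. Leave it. Origin: centre of the underside.
- mat: Fixed thin rubber mat 320 (x) x 150 (y) x 3 mm that the three specimens lie on, lengthwise across it (their x roughly along the mat's y). Origin: centre of the underside.
Mind the look-alikes: they are no part of the job. Leave any green or purple look-alike of the step_block alone.

How it is judged:
By the outcome, as a careful person would: the job done as asked, in the order asked, and still so for the second after the job is handed in, with the robot touching nothing.
It also fails if it takes over 64 s, if anything falls off the work surface, if the arm or the gripper's body presses on something with over 40 N, if the wrist force passes 120 N, or if a joint passes its speed limit or range.

ROBOT

A 6-joint arm with a two-finger parallel gripper is mounted at the origin on the work surface. World frame = base frame: x ahead of the robot, y to its left, z up, the work surface at z = 0. Lengths are in mm, angles in degrees, forces in N, time in s.
With the tool pointing down it reaches from about 350 to 850 mm from the base axis. Payload 8.1 kg.
Tool frame: the origin (TCP) lies midway between the tips of the shut fingers; the grasp point (between the pads) lies 19 mm behind it; z points along the fingers, y is the line along which they close (so a half turn about z gives the same grasp; the last joint's range is limited). The gripper opens to 85 mm and grips with 20 to 120 N. Pads are 22 mm wide; open, the fingers measure 114 mm over their backs; the gripper's body (76 mm by 85 mm) begins 54 mm behind the grasp point. The pads swing forward as they close: fully open they stand 13 mm farther back than shut.
Start: joints at [-77.487, 7.471, 85.268, -0, 87.261, -4.893], TCP at [179.509, -572.522, 194.292] pointing down, gripper open.
Joint ranges: [-169.43, 169.43], [-51.17, 129.36], [1.28, 143.12], [-76.62, 256.62], [0, 156.53], [-152.29, 152.29]. Speed limits (degrees/s): [136.94, 136.94, 159.86, 180, 180, 180].

INTERFACE

Orientations are given as [roll, pitch, yaw] about the fixed x, y, z axes, in that order (R = Rz(yaw) Ry(pitch) Rx(roll)).
In Python, from bench import sensors, optics, r gives the robot as it stands.
- The arm moves only by the tool apply_moves, never from a script. Its argument "targets" is a list of rows, each a list of 7 numbers: the shift along the tool's x, y, z in mm, then the turn, a rotation vector about the tool's x, y, z in rad, then the closure, from 0 (fully open) to 1 (shut). In form: [[x, y, z, wx, wy, wz, claw], ...]. A call has 1 to 20 rows; each row shifts and turns the commanded pose from where the row before left it, along the tool's axes as they then stand; what a row does not reach is not made up. A row lasts 1/8 s, in which the tool goes at most 62.5 mm and 10.7 degrees, less where a joint would pass 70% of its speed; a pose out of reach is approached as far as the arm can. A call is refused whole if a number of a shift passes 62.5 or a number of a turn 0.188, either way. A call with a gripper value outside its range is refused whole. The fingers move at their own pace and stop on an object; "force" is the grip in N (left out, the last holds). Time passes only in rows, so rows that do not move let the fingers close. It gives the time, the measured TCP pose, the force, the opening and the grip force at its end, in the units of the state.
- sensors.sense(): the state, without advancing time (a new reading comes with each control period).
- optics.snapshot(name): name is "scene" or "top" or "wrist"; returns the picture (384x512x3 uint8, red, green, blue); there is no depth.
- optics.get_calibration(name): a dict with "camera_matrix" (3x3 intrinsics, pixels), "pose" (4x4, takes a point from camera to world coordinates). Camera axes: x right, y down, z forward; pixel columns grow to the right and rows downward; lengths in mm; the calibration is good to about 2 mm. The wrist camera is an equidistant fisheye: a pixel r from the principal point sees the ray r / f radians off the axis. A picture is of the moment at which its call begins: read the wrist's pose just before it. get_calibration takes no time and is no camera call; for the wrist camera it gives the pose at the moment of the call.
- r.hand_in(): hands the job in; it is judged then, once.
The state is a dict: "time": time; "joint_pos": joint angles; "qd": joint speeds; "joint_efforts": joint torques, N m; "tool_pos": TCP position; "tcp_rot": TCP orientation; "ft_force": force on the tool from outside, world axes, zero at the start; "wrist_torque": the same for the moment, N m; "finger_gap": finger opening in mm; "grip_force": force on a finger pad.
Only numpy, scipy, OpenCV 4.12 (cv2) and the standard library are available. Lean on these libraries where they do the work, as an engineer would, in place of code of your own. Each camera call takes 0.05 s, during which the arm holds its last target. There are 200 camera calls.

## Working session

There is one attempt and no reset: what is moved stays moved. The work goes in short steps, Python scripts to look and compute and a tool call to move; the robot and the scene stay as the last step left them, time stands still between calls to the robot, and variables do not carry over. Pictures are saved under pics/ and viewed, at most 10 in all, crops included, and the job is handed in when it is done.

Besides the shell and the picture viewer there is one more tool, called after "Call:" by a JSON object that holds its "fn" and its "kwargs", one argument or row to a line. apply_moves: Moves the arm, as the interface text tells. Its arguments: {"type":"object","properties":{"targets":{"type":"array"},"force":{"type":"number"}},"required":["targets"]}

```bash
mkdir -p pics; ls
cat > h.py <<'E'
import numpy as np, cv2
from bench import sensors, optics, r
def snap(n,f=None):
    c=optics.get_calibration(n); im=optics.snapshot(n)
    if f: cv2.imwrite('pics/'+f,im[:,:,::-1])
    return im,np.array(c['camera_matrix']),np.array(c['pose'])
def ray(K,T,u,v,fish=False):
    x=(u-K[0,2])/K[0,0]; y=(v-K[1,2])/K[1,1]
    if fish:
        t=np.hypot(x,y); s=np.sin(t)/t if t>1e-9 else 1; d=np.array([x*s,y*s,np.cos(t)])
    else: d=np.array([x,y,1.])
    d=T[:3,:3]@d; return T[:3,3],d/np.linalg.norm(d)
def onz(K,T,u,v,z,fish=False):
    o,d=ray(K,T,u,v,fish); return o+d*(z-o[2])/d[2]
def tri(rays):
    A=np.zeros((3,3));b=np.zeros(3)
    for o,d in rays:
        P=np.eye(3)-np.outer(d,d);A+=P;b+=P@o
    p=np.linalg.solve(A,b); return p,[np.linalg.norm((np.eye(3)-np.outer(d,d))@(p-o)) for o,d in rays]
def proj(K,T,p):
    q=np.linalg.inv(T)@np.append(p,1); q=K@q[:3]; return q[:2]/q[2]
E
python3 - <<'E'
from h import *
a=snap('scene'); b=snap('top')
for n,i in(('scene',a),('top',b)):
    np.savez(n+'0.npz',im=i[0],K=i[1],T=i[2]); print(n,i[1].round(1).tolist(),i[2].round(3).tolist())
    cv2.imwrite(f'pics/{n}0.png',cv2.resize(i[0][:,:,::-1],(800,600),interpolation=cv2.INTER_CUBIC))
print(sensors.sense())
E
```

```text
pics
scene [[409.7, 0.0, 253.6], [0.0, 409.7, 195.3], [0.0, 0.0, 1.0]] [[-0.639, 0.602, -0.478, 885.611], [0.769, 0.49, -0.411, 366.493], [-0.013, -0.63, -0.776, 783.88], [0.0, 0.0, 0.0, 1.0]]
top [[442.4, 0.0, 253.7], [0.0, 442.4, 192.9], [0.0, 0.0, 1.0]] [[0.02, -0.986, 0.165, 313.648], [-1.0, -0.022, -0.011, -16.512], [0.015, -0.164, -0.986, 1053.889], [0.0, 0.0, 0.0, 1.0]]
{'time': 0.1, 'joint_pos': array([-7.74870426e+01,  7.51250446e+00,  8.53228165e+01, -8.34580178e-04,
        8.72606590e+01, -4.89203424e+00]), 'qd': array([ 0.03924972, -0.07868481, -0.21558437, -0.02866481, -0.01699043,
        0.00810854]), 'joint_efforts': array([ 1.78765324e-03, -5.70946276e+01, -5.01942945e+01, -9.59006093e-05,
        7.99911650e-03,  3.25895513e-06]), 'tool_pos': array([ 179.38061568, -571.98104192,  193.33354436]), 'tcp_rot': array([-1.79904299e+02, -7.35449197e-03,  1.74050261e+01]), 'ft_force': array([-0.8249802 , -0.30524873, -0.56972317]), 'wrist_torque': array([-0.01616021,  0.03017154, -0.01014963]), 'grip_force': 0.0, 'finger_gap': 85.22813873476676}
```

View pics/top0.png

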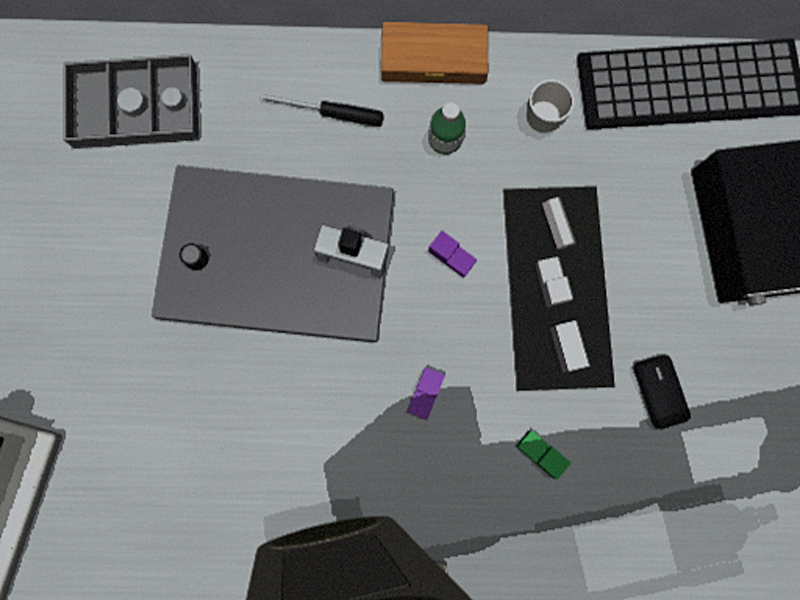

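View pics/scene0.png

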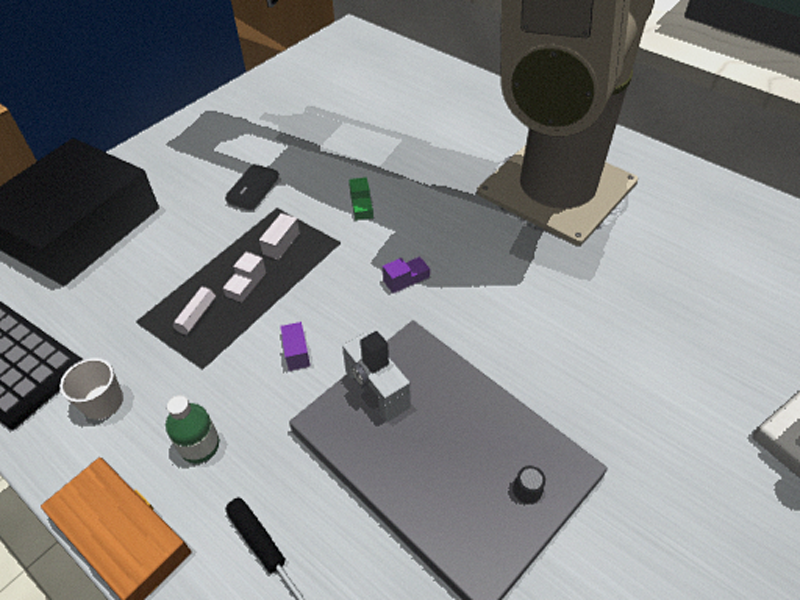

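The top view shows the stepped block in the middle of the mat, around (556,281) in the 800-px picture. Its larger, nearer half at (559,291) is the tall one, which the scene view at (249,263) confirms. The gauge is at (351,248), with its dial facing world +x, at (360,372) in the scene view. The loupe is at (194,256). The purple and green blocks are decoys.

Run:
```python
from h import *
t=np.load('top0.npz'); s=np.load('scene0.npz')
for n,d,roi in(('top',t,(325,120,390,250)),('scene',s,(90,130,215,230))):
    g=cv2.cvtColor(d['im'],cv2.COLOR_RGB2GRAY)
    x0,y0,x1,y1=roi; m=np.zeros_like(g)
    m[y0:y1,x0:x1]=(g[y0:y1,x0:x1]>90)
    k,l,st,c=cv2.connectedComponentsWithStats(m)
    for i in range(1,k):
        if 60<st[i,4]<1500:
            print(n,i,st[i],c[i].round(1))
            cs,_=cv2.findContours((l==i).astype(np.uint8),cv2.RETR_EXTERNAL,2)
            print(cv2.approxPolyDP(cs[0],1.5,True)[:,0].tolist())
im=t['im'];K=t['K'];T=t['T']
g=cv2.cvtColor(im,cv2.COLOR_RGB2GRAY).astype(int)
# plate corners by hand approx from 800px picture
for u,v in[(177,166),(394,188),(378,341),(153,318)]: print('plate',onz(K,T,u/1.5625,v/1.5625,30).round(1))
for u,v,z in[(351,240,143),(316,226,95),(389,243,95),(384,273,95),(314,252,95),(193,256,62)]: print('g',onz(K,T,u/1.5625,v/1.5625,z).round(1))
for u,v,z in[(556,281,31),(549,271,23),(559,291,39)]: print('b',onz(K,T,u/1.5625,v/1.5625,z).round(1))
a=cv2.resize(im[150:205,325:390],None,fx=6,fy=6,interpolation=cv2.INTER_NEAREST)
b=cv2.resize(s['im'][150:205,130:185],None,fx=6,fy=6,interpolation=cv2.INTER_NEAREST)
cv2.imwrite('pics/crop.png',np.hstack([a,b])[:,:,::-1])
```

```text
top 2 [382 120   8  83 361] [386.8 148.9]
[[382, 120], [389, 202], [389, 120]]
top 3 [347 126  21  33 363] [357.  142.1]
[[356, 126], [347, 130], [355, 155], [358, 158], [367, 154]]
top 4 [344 164  23  31 408] [354.9 179.1]
[[356, 164], [344, 167], [353, 194], [366, 190]]
top 5 [325 174   5  76 225] [326.3 221.2]
[[325, 174], [325, 249], [329, 249]]
top 6 [356 205  21  33 429] [365.9 220.9]
[[368, 205], [356, 208], [364, 237], [376, 234]]
scene 12 [149 161  19  14 155] [158.3 167.4]
[[157, 161], [149, 170], [160, 174], [167, 165]]
scene 20 [143 175  19  14 158] [151.6 181.2]
[[150, 175], [143, 184], [153, 188], [161, 179]]
scene 23 [111 183  27  30 344] [124.7 196.8]
[[133, 184], [129, 183], [111, 206], [116, 207], [120, 212], [137, 190]]
scene 28 [ 90 209  30  21 331] [ 99.6 222.2]
[[90, 209], [90, 229], [119, 229]]
plate [688.7 315.3  30. ]
plate [661.8 -20.6  30. ]
plate [424.1  -1.8  30. ]
plate [451.1 333.7  30. ]
g [548.5  36.5 143. ]
g [580.2  90.   95. ]
g [557.8 -15.   95. ]
g [513.9  -8.8  95. ]
g [542.1  91.3  95. ]
g [539.7 271.6  62. ]
b [ 521.  -268.7   31. ]
b [ 538.  -260.3   23. ]
b [ 504.2 -271.    39. ]
```

View pics/crop.png

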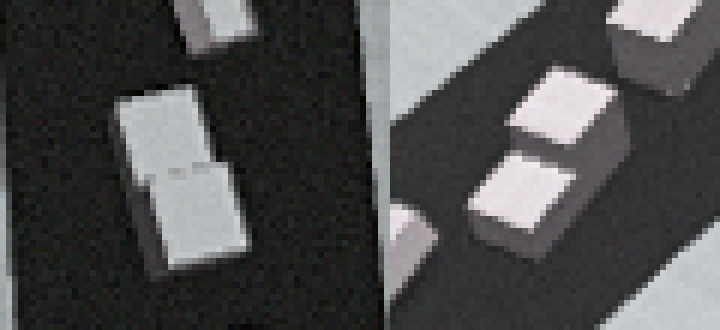

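The crop shows both top faces clearly. The tall half is nearer the robot and the low step is on the far (+x) side.

Run:
```python
from h import *
t=np.load('top0.npz'); s=np.load('scene0.npz')
def tr(a,b): return tri([ray(t['K'],t['T'],*a),ray(s['K'],s['T'],*b)])
H,e=tr((357.5,185.8),(158.3,167.4)); L,f=tr((352.8,171.8),(151.6,181.2))
print(H.round(1),e,L.round(1),f)
c=(H+L)/2; d=(H-L)[:2]; print('c',c.round(1),'yaw of +x',np.degrees(np.arctan2(d[1],d[0])))
# long edges of tops
for z,p in((39,[(150,180),(168,268)]),(39,[(228,163),(247,248)]),(23,[(195,87),(215,160)])):
    q=[onz(t['K'],t['T'],325+u/6-.5,150+v/6-.5,z) for u,v in p]; v=q[1]-q[0]; print(np.degrees(np.arctan2(v[1],v[0])),np.linalg.norm(v))
# grip & bridge masks in both
for n,d,roi in(('top',t,(195,135,255,180)),('scene',s,(210,205,270,270))):
    x0,y0,x1,y1=roi; g=cv2.cvtColor(d['im'],cv2.COLOR_RGB2GRAY)[y0:y1,x0:x1]
    print(n,g[::6,::6].tolist())
    for nm,m in(('dark',g<35),('bright',g>150)):
        k,l,st,c=cv2.connectedComponentsWithStats(m.astype(np.uint8))
        for i in range(1,k):
            if st[i,4]>50:
                cs,_=cv2.findContours((l==i).astype(np.uint8),cv2.RETR_EXTERNAL,2)
                print(n,nm,st[i,4],(c[i]+[x0,y0]).round(1),(cv2.approxPolyDP(cs[0],1.5,True)[:,0]+[x0,y0]).tolist())
print(optics.get_calibration('wrist'))
```

```text
[ 506.  -271.4   36.2] [np.float64(0.3236550856516548), np.float64(0.32365508565159695)] [ 541.5 -263.1   21.7] [np.float64(1.2685424110807124), np.float64(1.2685424110807222)]
c [ 523.7 -267.2   28.9] yaw of +x -166.81008621593242
-169.4226582808039 35.317816064096355
-168.6599115980955 34.285274937152046
-165.88649490029476 30.508799459707387
top [[88, 88, 91, 91, 89, 97, 93, 92, 90, 90], [92, 89, 95, 94, 93, 94, 94, 96, 96, 61], [92, 90, 172, 171, 39, 36, 65, 93, 99, 58], [96, 93, 168, 169, 25, 26, 53, 154, 94, 83], [95, 162, 183, 172, 5, 8, 177, 171, 173, 96], [99, 82, 56, 65, 139, 182, 175, 179, 180, 95], [98, 99, 100, 78, 81, 84, 78, 75, 177, 162], [95, 99, 100, 98, 101, 104, 96, 82, 54, 166]]
top dark 180 [224.  154.5] [[220, 146], [217, 155], [218, 160], [228, 163], [230, 151], [234, 149], [231, 150]]
top bright 198 [252.  160.4] [[254, 135], [252, 135], [250, 152], [253, 161], [247, 179], [254, 179]]
top bright 506 [224.7 158.4] [[206, 145], [201, 159], [243, 171], [247, 156], [233, 152], [228, 165], [219, 164], [215, 159], [217, 147]]
scene [[196, 198, 199, 200, 196, 193, 1
[... 597 characters left out ...]
, [230, 229], [229, 218], [233, 214], [241, 211], [247, 217], [262, 205], [210, 205]]
scene bright 324 [248.6 242.6] [[249, 230], [247, 235], [236, 240], [246, 254], [261, 245]]
{'camera_matrix': array([[297.31863964,   0.        , 258.3511565 ],
       [  0.        , 297.31863964, 192.60124026],
       [  0.        ,   0.        ,   1.        ]]), 'pose': array([[ 2.99666592e-01, -9.12061459e-01, -2.79899676e-01,
         2.50815759e+02],
       [-9.54041601e-01, -2.87135612e-01, -8.57774114e-02,
        -5.50138660e+02],
       [-2.13489373e-03,  2.92740559e-01, -9.56189525e-01,
         3.72902150e+02],
       [ 0.00000000e+00,  0.00000000e+00,  0.00000000e+00,
         1.00000000e+00]])}
```

Call:
{"fn": "apply_moves", "kwargs": {
  "targets": [
    [45.5,-21,0,0,0,0,0],
    [45.5,-21,0,0,0,0,0],
    [45.5,-21,0,0,0,0,0],
    [45.5,-21,0,0,0,0,0],
    [45.5,-21,0,0,0,0,0],
    [45.5,-21,0,0,0,0,0],
    [45.5,-21,0,0,0,0,0],
    [45.5,-21,0,0,0,0,0],
    [45.5,-21,0,0,0,0,0],
    [0,0,0,0,0,0.094,0],
    [0,0,0,0,0,0,0]
  ],
  "force": 40
}}

```text
time: 1.48
tool_pos: [513.8, -269.0, 193.7]
tcp_rot: [-180.0, 0.1, 12.1]
ft_force: [-0.8, 0.3, -0.5]
finger_gap: 85.8
grip_force: 0.0
```

Run:
```python
from h import *
im,K,T=snap('wrist'); np.savez('w1.npz',im=im,K=K,T=T)
cv2.imwrite('pics/w1.png',cv2.resize(im[:,:,::-1],(800,600),interpolation=cv2.INTER_CUBIC))
s=sensors.sense(); print(s['tool_pos'],s['tcp_rot'],T[:3,3])
```

```text
[ 513.45746051 -269.50318974  193.78912682] [-1.79970448e+02  4.41156393e-02  1.21462788e+01] [ 587.06514099 -253.63901333  373.13737784]
```

View pics/w1.png

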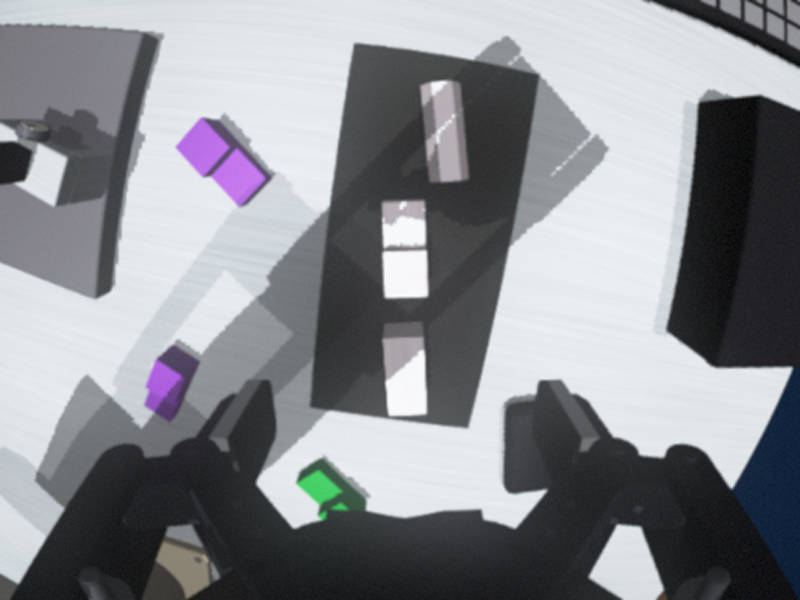

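The wrist view shows the stepped block squarely ahead. The low step is at (405,225) and the tall half's top is at (406,274).

Run:
```python
from h import *
w=np.load('w1.npz');t=np.load('top0.npz');s=np.load('scene0.npz');K,T=w['K'],w['T'];f=.64
g=cv2.cvtColor(w['im'],cv2.COLOR_RGB2GRAY)
m=np.zeros_like(g); m[154:194,240:280]=g[154:194,240:280]>215
cs,_=cv2.findContours(m,cv2.RETR_EXTERNAL,2); c=max(cs,key=cv2.contourArea); r_=cv2.minAreaRect(c); print(r_,cv2.approxPolyDP(c,1.5,True)[:,0].tolist())
M=cv2.moments(m[159:194],True); u=M['m10']/M['m00'];v=159+M['m01']/M['m00'];print(u,v)
P,e=tri([ray(K,T,u,v,True),ray(t['K'],t['T'],357.0,185.3),ray(s['K'],s['T'],158.3,167.4)]);print('tall top',P.round(1),np.round(e,1))
q=[onz(K,T,a*f,b*f,39,True) for a,b in[(384,250),(428,250),(428,298),(384,299)]]
print(np.round(q,1).tolist(),np.mean(q,0).round(1))
q2=[onz(K,T,a*f,b*f,23,True) for a,b in[(382,201),(425,201)]];print(np.round(q2,1).tolist())
for a,b in((q[3],q2[0]),(q[2],q2[1])): d=b-a;print(np.degrees(np.arctan2(d[1],d[0])),np.hypot(*d[:2]))
```

```text
((258.5, 175.0), (28.0, 27.0), 90.0) [[246, 161], [247, 189], [271, 189], [272, 161]]
259.0141025641026 174.88846153846154
tall top [ 506.9 -270.6   37. ] [0.7 0.8 0.4]
[[521.6, -252.6, 39.0], [528.4, -284.0, 39.0], [492.7, -292.2, 39.0], [484.9, -260.1, 39.0]] [ 506.9 -272.2   39. ]
[[555.1, -243.4, 23.0], [561.9, -275.0, 23.0]]
13.34480152514839 72.09674389136065
13.989796229355248 71.3209543915483
```

Call:
{"fn": "apply_moves", "kwargs": {
  "targets": [
    [0,0,45,0,0,-0.016,0],
    [0,0,50,0,0,0,0],
    [0,0,45,0,0,0,0],
    [0,0,30,0,0,0,0],
    [0,0,16,0,0,0,0],
    [0,0,0,0,0,0,1],
    [0,0,0,0,0,0,1],
    [0,0,0,0,0,0,1],
    [0,0,0,0,0,0,1]
  ],
  "force": 40
}}

```text
time: 2.65
tool_pos: [514.5, -270.1, 9.4]
tcp_rot: [179.9, -0.1, 12.9]
ft_force: [-0.8, 0.2, -0.3]
finger_gap: 12.4
grip_force: 0.0
```

Run:
```python
from h import *
im,K,T=snap('wrist'); np.savez('w2.npz',im=im,K=K,T=T)
a=snap('scene')[0]
cv2.imwrite('pics/w2.png',np.hstack([cv2.resize(im[120:384,100:420],(480,396)),cv2.resize(a[120:260,60:172],(320,396))])[:,:,::-1])
s=sensors.sense(); print(s['finger_gap'],s['grip_force'],s['tool_pos'],s['ft_force'])
```

```text
0.34709537686930747 0.0 [ 514.08874203 -269.83396915    8.87893924] [ 0.4345328  -0.13610604  0.54487038]
```

View pics/w2.png

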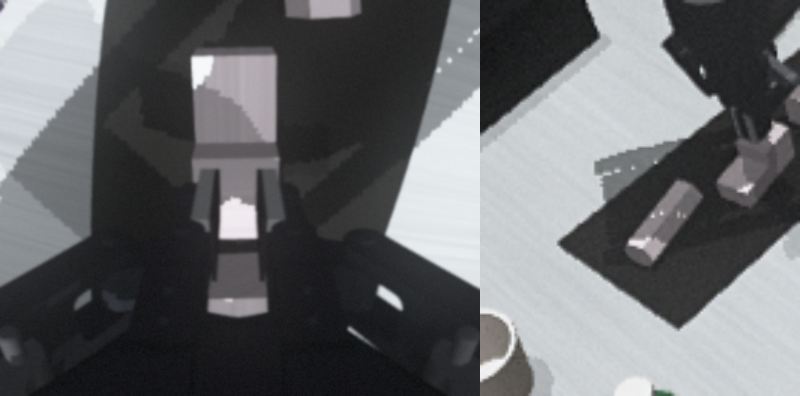

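The fingers seem to be over the tall half, but they closed on nothing. I'll look again at the current state.

Run:
```python
from h import *
im,K,T=snap('wrist'); np.savez('w3.npz',im=im,K=K,T=T)
a=snap('scene')[0]
cv2.imwrite('pics/w3.png',np.hstack([cv2.resize(im[130:370,180:340],(400,600),interpolation=cv2.INTER_CUBIC),cv2.resize(a[140:220,120:173],(400,600),interpolation=cv2.INTER_CUBIC)])[:,:,::-1])
s=sensors.sense(); print(s,T.round(2).tolist())
```

```text
{'time': 2.85, 'joint_pos': array([-3.27562026e+01,  1.39189658e+01,  9.82710484e+01,  2.86102200e-03,
        6.77953767e+01,  4.43022922e+01]), 'qd': array([-0.05718706,  0.17448328,  0.25885202, -0.02606144, -0.08669149,
       -0.01090946]), 'joint_efforts': array([-6.88642758e-03, -5.73687065e+01, -4.46836495e+01, -5.41861227e-04,
       -4.79008479e-03, -1.22436348e-03]), 'tool_pos': array([ 513.83073774, -269.68227204,    8.51662466]), 'tcp_rot': array([ 1.79991395e+02, -1.20995027e-02,  1.29404252e+01]), 'ft_force': array([0.43883579, 0.06931256, 0.90695224]), 'wrist_torque': array([0.05215432, 0.02237244, 0.03179223]), 'grip_force': 0.0, 'finger_gap': -0.06038011277170439} [[0.22, -0.93, -0.28, 586.84], [-0.97, -0.21, -0.07, -253.27], [0.0, 0.29, -0.96, 188.5], [0.0, 0.0, 0.0, 1.0]]
```

View pics/w3.png

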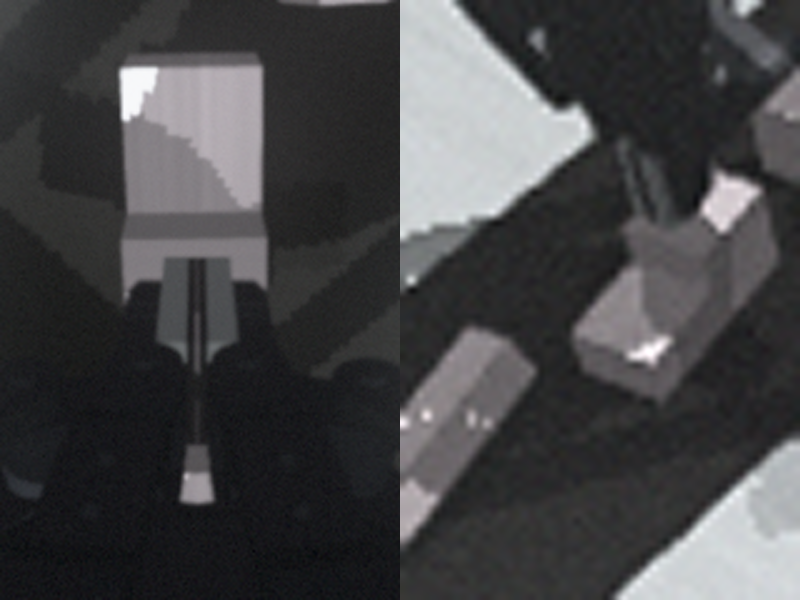

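The shut fingers are visibly above the tall half, although the TCP reads z = 8.5. I'll triangulate the fingertips to check the stated tool frame.

Run:
```python
from h import *
w=np.load('w3.npz');s=np.load('scene0.npz')
P,e=tri([ray(w['K'],w['T'],258.8,233.2,True),ray(s['K'],s['T'],154.4,169.6)]);print(P,e)
def pw(p):
    q=np.linalg.inv(w['T'])@np.append(p,1); t=np.arctan2(np.hypot(q[0],q[1]),q[2]);n=q[:2]/np.hypot(q[0],q[1]); return w['K'][:2,2]+297.3*t*n
for h in(0,20,30,43,50):
    p=np.array([513.8+10.7,-269.7+2.5,8.5+h]); print(h,proj(s['K'],s['T'],p).round(1),pw(p).round(1))
```

```text
[ 520.44313458 -268.76267883   41.75895605] [np.float64(0.3001710543620338), np.float64(0.30017105436203767)]
0 [156.2 179.8] [257.7 205.8]
20 [154.6 174.5] [257.6 217.3]
30 [153.8 171.8] [257.5 224.1]
43 [152.7 168.2] [257.5 234.1]
50 [152.1 166.3] [257.4 240.2]
```

Two views put the shut fingertips at about z = 42 to 47, so the real tips sit roughly 35 to 40 mm behind the reported TCP. I'll open and go deeper carefully, watching the force.

Call:
{"fn": "apply_moves", "kwargs": {
  "targets": [
    [0,0,-10,0,0,0,0],
    [0,0,0,0,0,0,0],
    [0,0,0,0,0,0,0],
    [0,0,0,0,0,0,0],
    [0,0,10,0,0,0,0],
    [0,0,8,0,0,0,0],
    [0,0,8,0,0,0,0],
    [0,0,8,0,0,0,0],
    [0,0,0,0,0,0,0]
  ],
  "force": 40
}}

```text
time: 3.98
tool_pos: [513.0, -269.2, -16.9]
tcp_rot: [-179.9, 0.1, 12.9]
ft_force: [-0.1, 0.9, 0.5]
finger_gap: 85.4
grip_force: 0.0
```

Run:
```python
from h import *
im,K,T=snap('wrist'); np.savez('w4.npz',im=im,K=K,T=T)
a=snap('scene')[0]
cv2.imwrite('pics/w4.png',np.hstack([cv2.resize(im[130:370,100:420],(480,360),interpolation=cv2.INTER_CUBIC),cv2.resize(a[100:220,65:172],(320,360),interpolation=cv2.INTER_CUBIC)])[:,:,::-1])
s=sensors.sense(); print(s['tool_pos'],s['ft_force'],s['finger_gap'])
```

```text
[ 513.71862133 -269.70178111  -15.73109765] [0.68429455 0.78630865 0.77221819] 85.64999527203167
```

View pics/w4.png

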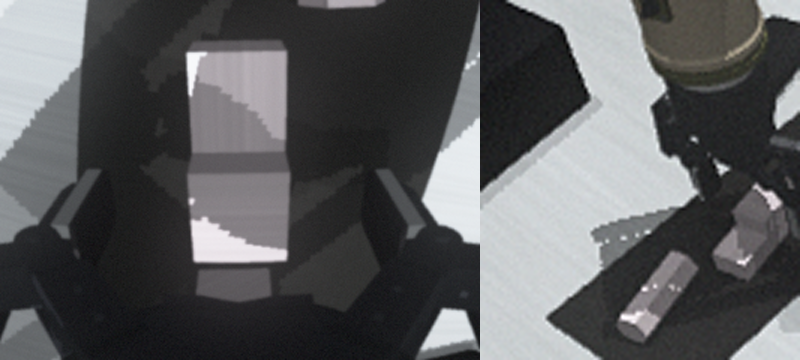

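The TCP reads −16 with no contact, so the tool offset is real. The fingers now flank the tall half, with the block at (238,215). I'll go 11 mm lower and close.

Call:
{"fn": "apply_moves", "kwargs": {
  "targets": [
    [0,0,6,0,0,0,0],
    [0,0,5,0,0,0,0],
    [0,0,0,0,0,0,1],
    [0,0,0,0,0,0,1],
    [0,0,0,0,0,0,1],
    [0,0,0,0,0,0,1],
    [0,0,0,0,0,0,1]
  ],
  "force": 40
}}

```text
time: 4.95
tool_pos: [514.1, -269.8, -26.3]
tcp_rot: [180.0, -0.0, 12.9]
ft_force: [-0.2, 0.1, 3.3]
finger_gap: 31.2
grip_force: 40.7
```

Gripped, with the opening at 31.2 mm. Now I'll lift it and move toward the plate, stopping on the way to see the gauge from two places.

Call:
{"fn": "apply_moves", "kwargs": {
  "targets": [
    [0,0,-10,0,0,0,1],
    [0,0,-30,0,0,0,1],
    [0,0,-40,0,0,0,1],
    [0,0,-40,0,0,0,1],
    [0,0,-40,0,0,0,1],
    [0,0,-30,0,0,0,1],
    [6,-24,0,0,0,0,1],
    [12,-45,0,0,0,0,1],
    [12,-45,0,0,0,0,1],
    [12,-45,0,0,0,0,1],
    [6,-25,0,0,0,0,1],
    [0,0,0,0,0,0,1],
    [0,0,0,0,0,0,1]
  ]
}}

```text
time: 6.58
tool_pos: [518.6, -79.3, 162.3]
tcp_rot: [-180.0, 0.1, 13.0]
ft_force: [-0.8, -0.1, -2.1]
finger_gap: 31.5
grip_force: 40.3
```

Run:
```python
from h import *
im,K,T=snap('wrist'); np.savez('w5.npz',im=im,K=K,T=T)
s=sensors.sense(); print(s['tool_pos'],s['ft_force'],s['finger_gap'],s['grip_force'])
```

```text
[518.70598413 -79.80602414 162.56878258] [-0.39733993  0.30300128 -2.22527969] 31.374568697925127 40.25205468758941
```

Call:
{"fn": "apply_moves", "kwargs": {
  "targets": [
    [6,-25,0,0,0,0,1],
    [12,-45,0,0,0,0,1],
    [12,-45,0,0,0,0,1],
    [12,-45,0,0,0,0,1],
    [12,-45,0,0,0,0,1],
    [9,-36,0,0,0,0,1],
    [0,0,0,0,0,0,1],
    [0,0,0,0,0,0,1]
  ]
}}

```text
time: 7.62
tool_pos: [526.8, 168.3, 162.9]
tcp_rot: [180.0, 0.0, 12.9]
ft_force: [-0.3, -0.1, -1.3]
finger_gap: 31.2
grip_force: 40.4
```

Run:
```python
from h import *
im,K,T=snap('wrist'); np.savez('w6.npz',im=im,K=K,T=T)
s=sensors.sense(); print(s['tool_pos'],s['tcp_rot'],s['ft_force'],s['finger_gap'],s['grip_force'])
a=np.load('w5.npz')['im']
cv2.imwrite('pics/w56.png',np.vstack([a[30:330],im[30:330]])[:,:,::-1])
```

```text
[526.87991339 168.05580719 163.01395112] [1.79973966e+02 3.23989704e-02 1.28622212e+01] [ 0.03504963  0.17085364 -2.31957303] 31.803041595481336 40.366539023816586
```

View pics/w56.png

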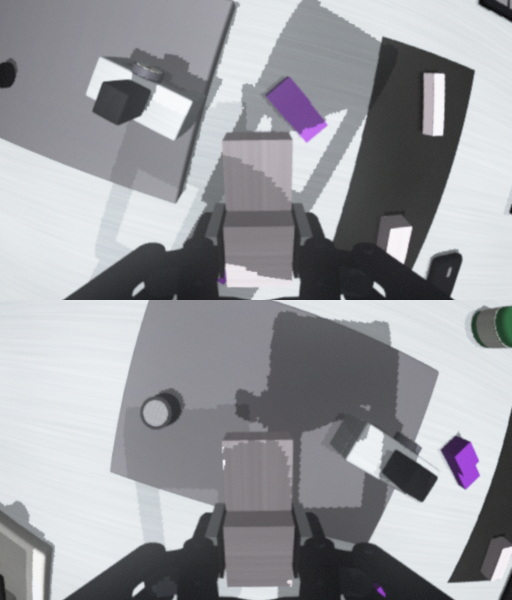

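In the upper picture (w5), the gauge bridge spans (95,60) to (185,135) with its dark grip at (120,100), and the held block is level. In the lower picture (w6), the bridge is at (385,455), the grip at (410,478) and the loupe at (158,410).

Run:
```python
from h import *
R={}
for n,roi in(('w5',(80,75,200,175)),('w6',(325,105,445,210))):
    w=np.load(n+'.npz'); g=cv2.cvtColor(w['im'],cv2.COLOR_RGB2GRAY); x0,y0,x1,y1=roi
    for nm,m in(('bright',g>165),('dark',g<62)):
        mm=np.zeros_like(g); mm[y0:y1,x0:x1]=m[y0:y1,x0:x1]
        cs,_=cv2.findContours(mm,cv2.RETR_EXTERNAL,2)
        for c in cs:
            if cv2.contourArea(c)>150:
                p=cv2.approxPolyDP(c,2,True)[:,0]; z=95 if nm=='bright' else 143
                print(n,nm,cv2.contourArea(c)); print([(tuple(q.tolist()),onz(w['K'],w['T'],*q,z,True)[:2].round(0).tolist()) for q in p])
a=np.load('w5.npz')['im'][75:175,80:210]; b=np.load('w6.npz')['im'][105:215,320:450]
cv2.imwrite('pics/g.png',np.hstack([cv2.resize(a,(400,308)),cv2.resize(b,(400,338))[:308]])[:,:,::-1])
```

```text
w5 bright 1694.5
[((156, 115), [565.0, 21.0]), ((149, 135), [547.0, 25.0]), ((134, 150), [531.0, 37.0]), ((174, 170), [521.0, -3.0]), ((191, 131), [558.0, -12.0])]
w5 bright 824.5
[((131, 102), [573.0, 47.0]), ((99, 87), [582.0, 82.0]), ((85, 124), [546.0, 92.0]), ((95, 129), [543.0, 80.0]), ((104, 110), [562.0, 73.0]), ((130, 109), [567.0, 47.0])]
w5 dark 726.0
[((146, 119), [567.0, 12.0]), ((129, 111), [570.0, 26.0]), ((105, 113), [566.0, 45.0]), ((129, 126), [559.0, 24.0]), ((118, 153), [538.0, 30.0]), ((138, 144), [548.0, 15.0]), ((145, 129), [559.0, 11.0]), ((144, 125), [562.0, 13.0]), ((148, 124), [563.0, 10.0])]
w6 bright 1125.5
[((370, 155), [582.0, 80.0]), ((366, 167), [570.0, 80.0]), ((355, 173), [563.0, 89.0]), ((346, 190), [546.0, 92.0]), ((379, 208), [536.0, 54.0]), ((384, 165), [576.0, 63.0])]
w6 bright 1892.0
[((438, 105), [646.0, 24.0]), ((415, 169), [581.0, 30.0]), ((422, 178), [575.0, 19.0]), ((416, 191), [561.0, 21.0]), ((433, 202), [555.0, -4.0]), ((438, 209), [550.0, -14.0]), ((444, 209), [551.0, -22.0]), ((444, 189), [571.0, -12.0]), ((439, 180), [578.0, -2.0]), ((444, 174), [585.0, -6.0]), ((444, 105), [649.0, 17.0])]
w6 dark 842.5
[((383, 200), [555.0, 78.0]), ((390, 209), [550.0, 70.0]), ((435, 209), [559.0, 28.0]), ((432, 204), [562.0, 33.0]), ((397, 181), [572.0, 72.0]), ((393, 183), [570.0, 75.0])]
```

View pics/g.png

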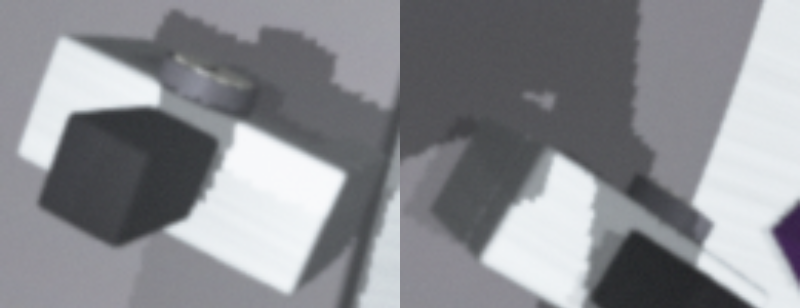

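The bridge corners agree in both views at z = 95. The gauge centre is about (552, 40) and its y axis lies at 75.5°. Now I'll rotate and lower the block over the plate.

Call:
{"fn": "apply_moves", "kwargs": {
  "targets": [
    [0,0,0,0,0,0.16,1],
    [0,0,0,0,0,0.16,1],
    [0,0,0,0,0,0.158,1],
    [0,-4,20,0,0,0,1],
    [0,0,40,0,0,0,1],
    [0,0,40,0,0,0,1],
    [0,0,30,0,0,0,1],
    [0,0,15,0,0,0,1],
    [0,0,8,0,0,0,1],
    [0,0,0,0,0,0,1],
    [0,0,0,0,0,0,1]
  ]
}}

```text
time: 9.05
tool_pos: [528.9, 173.5, 11.7]
tcp_rot: [-179.9, -0.1, -14.4]
ft_force: [-0.3, -0.2, -2.1]
finger_gap: 31.2
grip_force: 40.4
```

Call:
{"fn": "apply_moves", "kwargs": {
  "targets": [
    [0,0,3,0,0,0,1],
    [0,0,2,0,0,0,1],
    [0,0,0,0,0,0,1],
    [0,0,0,0,0,0,1]
  ]
}}

```text
time: 9.55
tool_pos: [527.7, 173.3, 5.3]
tcp_rot: [180.0, 0.0, -14.4]
ft_force: [0.4, -0.5, -2.8]
finger_gap: 31.7
grip_force: 40.4
```

Call:
{"fn": "apply_moves", "kwargs": {
  "targets": [
    [0,0,1,0,0,0,1],
    [0,0,1,0,0,0,1],
    [0,0,1,0,0,0,1],
    [0,0,0,0,0,0,1]
  ]
}}

```text
time: 10.05
tool_pos: [527.6, 173.2, 2.1]
tcp_rot: [180.0, 0.0, -14.5]
ft_force: [0.2, -0.6, -1.6]
finger_gap: 32.0
grip_force: 40.4
```

Call:
{"fn": "apply_moves", "kwargs": {
  "targets": [
    [0,0,1,0,0,0,1],
    [0,0,0,0,0,0,1],
    [0,0,0,0,0,0,1]
  ]
}}

```text
time: 10.42
tool_pos: [527.8, 173.3, 1.3]
tcp_rot: [-180.0, -0.0, -14.4]
ft_force: [0.4, 0.3, -2.3]
finger_gap: 30.9
grip_force: 40.4
```

Call:
{"fn": "apply_moves", "kwargs": {
  "targets": [
    [0,0,0.8,0,0,0,1],
    [0,0,0,0,0,0,1],
    [0,0,0,0,0,0,1]
  ]
}}

```text
time: 10.8
tool_pos: [527.9, 173.3, 0.7]
tcp_rot: [-180.0, -0.0, -14.5]
ft_force: [-0.5, -0.4, 0.5]
finger_gap: 31.7
grip_force: 40.6
```

Call:
{"fn": "apply_moves", "kwargs": {
  "targets": [
    [0,0,0.8,0,0,0,1],
    [0,0,0,0,0,0,1],
    [0,0,0,0,0,0,1]
  ]
}}

```text
time: 11.18
tool_pos: [527.9, 173.3, 0.7]
tcp_rot: [-180.0, -0.0, -14.4]
ft_force: [-5.7, -1.9, 8.6]
finger_gap: 31.4
grip_force: 41.6
```

The block is on the plate. Now I'll release it and rise.

Call:
{"fn": "apply_moves", "kwargs": {
  "targets": [
    [0,0,-0.5,0,0,0,0.4],
    [0,0,0,0,0,0,0],
    [0,0,0,0,0,0,0],
    [0,0,0,0,0,0,0],
    [0,0,0,0,0,0,0],
    [0,0,-20,0,0,0,0],
    [0,0,-40,0,0,0,0],
    [0,0,-50,0,0,0,0],
    [0,0,-40,0,0,0,0],
    [0,0,-20,0,0,0,0],
    [0,0,0,0,0,0,0],
    [0,0,0,0,0,0,0]
  ]
}}

```text
time: 12.68
tool_pos: [526.6, 173.0, 168.2]
tcp_rot: [179.9, 0.1, -14.5]
ft_force: [-0.1, -0.1, -0.8]
finger_gap: 85.7
grip_force: 0.0
```

Run:
```python
from h import *
im,K,T=snap('wrist'); np.savez('w7.npz',im=im,K=K,T=T); s7=snap('scene'); np.savez('s7.npz',im=s7[0],K=s7[1],T=s7[2])
s=sensors.sense(); print(s['tool_pos'],s['finger_gap'])
w=np.load('w5.npz'); q=[(103.4,112.4),(128.8,120.5),(118.3,154.6),(93,141)]
p=np.array([onz(w['K'],w['T'],*a,143,True)[:2] for a in q]);print('grip',p.round(0).tolist(),p.mean(0).round(1))
g=cv2.cvtColor(im,cv2.COLOR_RGB2GRAY)
def pw(p):
    q=np.linalg.inv(T)@np.append(p,1); t=np.arctan2(np.hypot(q[0],q[1]),q[2]);n=q[:2]/np.hypot(q[0],q[1]); return K[:2,2]+297.3*t*n
print('expect',pw([555,165,50]),pw([521.5,174,66]))
u,v=pw([540,170,55]).astype(int)
print(g[v-30:v+31:4,u-26:u+27:3])
```

```text
[526.37633896 172.94895843 167.79510482] 85.40920429176394
grip [[566.0, 47.0], [563.0, 25.0], [537.0, 30.0], [543.0, 53.0]] [552.5  38.6]
expect [258.77865028 148.85572785] [258.41497216 186.22767743]
[[ 95  96  94 102 193 194 176 178 173 175 181 178 177 174 138  89  90  90]
 [131 145 142 137 173 177 176 177 175 176 182 179 178 174 138  92  91  92]
 [141 144 144 145 184 199 231 210 176 173 180 179 176 173 140  91  92  92]
 [145 148 145 146 248 248 249 248 201 175 182 179 177 176 142  95  92  92]
 [144 145 147 142 248 248 248 248 245 190 182 180 176 174 143  95  95  93]
 [128 146 148 145 249 248 248 249 248 241 184 179 178 175 142  95  95  96]
 [131 130 146 150 246 249 248 248 249 248 239 182 176 176 142  96  96  97]
 [131 129 128 148 227 211 225 193 231 208 238 181 175 174 144  98  97  97]
 [129 130 131 129 137 117 117 116 117 118 114 114 111 113 109  98  98  96]
 [130 132 130 156 247 247 248 248 248 248 247 192 173 174 162  99  99  96]
 [131 131 131 148 249 249 249 249 249 249 249 248 178 175 162 103  99  99]
 [130 131 129 143 249 249 249 248 249 249 249 249 242 180 165 122  88  96]
 [131 132 129 139 248 249 249 249 249 249 249 249 249 189 168 129 113  83]
 [130 131 131 138 246 249 249 248 249 248 249 248 248 248 170 132 131  86]
 [128 132 131 138 246 249 249 249 249 248 248 248 248 248 237 131 130 126]
 [132 130 132 136 245 249 248 249 249 249 249 249 249 249 242 130 130 131]]
```

Run:
```python
from h import *
w=np.load('w7.npz');im,K,T=w['im'],w['K'],w['T']; g=cv2.cvtColor(im,cv2.COLOR_RGB2GRAY)
m=np.zeros_like(g); m[115:215,225:295]=g[115:215,225:295]>158
cs,_=cv2.findContours(m,cv2.RETR_EXTERNAL,2)
for c in cs:
    if cv2.contourArea(c)>200:
        b=cv2.boundingRect(c); a=cv2.approxPolyDP(c,2,True)[:,0]
        for z in(50,66): print(z,b,[onz(K,T,*q,z,True)[:2].round(0).tolist() for q in a], onz(K,T,b[0]+b[2]/2-.5,b[1]+b[3]/2-.5,z,True).round(1))
```

```text
50 (241, 169, 35, 36) [[539.0, 187.0], [503.0, 197.0], [494.0, 164.0], [529.0, 157.0]] [516.9 175.6  50. ]
66 (241, 169, 35, 36) [[542.0, 185.0], [509.0, 194.0], [500.0, 163.0], [533.0, 156.0]] [521.3 174.5  66. ]
50 (241, 132, 32, 35) [[569.0, 149.0], [575.0, 177.0], [542.0, 186.0], [536.0, 156.0]] [555.4 167.3  50. ]
66 (241, 132, 32, 35) [[570.0, 149.0], [576.0, 176.0], [545.0, 184.0], [540.0, 156.0]] [557.8 166.6  66. ]
```

The block lies flat, with the low step's centre at (555.3, 166.5) and its axis aligned with the gauge. Next I'll grasp the gauge by its grip.

Call:
{"fn": "apply_moves", "kwargs": {
  "targets": [
    [14.5,30.8,0,0,0,0,0],
    [14.5,30.8,0,0,0,0,0],
    [14.5,30.8,0,0,0,0,0],
    [14.5,30.8,0,0,0,0,0],
    [0,0,20,0,0,0,0],
    [0,0,25,0,0,0,0],
    [0,0,15,0,0,0,0],
    [0,0,10,0,0,0,0],
    [0,0,0,0,0,0,0]
  ]
}}

```text
time: 13.9
tool_pos: [552.5, 39.9, 99.2]
tcp_rot: [180.0, 0.1, -14.4]
ft_force: [-0.0, 0.1, 0.7]
finger_gap: 85.4
grip_force: 0.0
```

Call:
{"fn": "apply_moves", "kwargs": {
  "targets": [
    [0,0,6,0,0,0,0],
    [0,0,6,0,0,0,0],
    [0,0,6,0,0,0,0],
    [0,0,6,0,0,0,0],
    [0,0,0,0,0,0,0]
  ]
}}

```text
time: 14.52
tool_pos: [552.6, 39.4, 75.4]
tcp_rot: [180.0, 0.1, -14.5]
ft_force: [0.3, 0.5, -0.8]
finger_gap: 85.3
grip_force: 0.0
```

Call:
{"fn": "apply_moves", "kwargs": {
  "targets": [
    [0,0,3,0,0,0,1],
    [0,0,0,0,0,0,1],
    [0,0,0,0,0,0,1],
    [0,0,0,0,0,0,1],
    [0,0,0,0,0,0,1],
    [0,0,0,0,0,0,1]
  ],
  "force": 50
}}

```text
time: 15.28
tool_pos: [553.5, 39.4, 73.5]
tcp_rot: [-180.0, -0.0, -14.4]
ft_force: [-0.2, -0.8, 2.4]
finger_gap: 25.5
grip_force: 50.6
```

Call:
{"fn": "apply_moves", "kwargs": {
  "targets": [
    [0,0,-3,0,0,0,1],
    [0,0,-7,0,0,0,1],
    [0,0,0,0,0,0,1],
    [0,0,0,0,0,0,1]
  ]
}}

```text
time: 15.78
tool_pos: [553.0, 39.5, 83.0]
tcp_rot: [180.0, 0.0, -14.4]
ft_force: [-0.0, 0.8, -5.7]
finger_gap: 25.2
grip_force: 49.7
```

The gauge is lifted, with the force showing about 6 N of weight. I'll raise it and carry it over the block.

Call:
{"fn": "apply_moves", "kwargs": {
  "targets": [
    [0,0,-15,0,0,0,1],
    [0,0,-25,0,0,0,1],
    [0,0,-15,0,0,0,1],
    [-3.3,-14,0,0,0,0,1],
    [-7,-30,0,0,0,0,1],
    [-7,-30,0,0,0,0,1],
    [-7,-30,0,0,0,0,1],
    [-5,-20,0,0,0,0,1],
    [0,0,0,0,0,0,1],
    [0,0,0,0,0,0,1],
    [0,0,0,0,0,0,1]
  ]
}}

```text
time: 17.15
tool_pos: [555.8, 166.1, 138.0]
tcp_rot: [180.0, 0.0, -14.5]
ft_force: [-0.2, 0.1, -6.1]
finger_gap: 25.3
grip_force: 50.6
```

Run:
```python
from h import *
im,K,T=snap('wrist'); np.savez('w8.npz',im=im,K=K,T=T); sc=snap('scene'); np.savez('s8.npz',im=sc[0],K=sc[1],T=sc[2])
s=sensors.sense(); print(s['tool_pos'],s['tcp_rot'],s['ft_force'],s['wrist_torque'],s['finger_gap'])
u,v=proj(sc[1],sc[2],[555,166,100]).astype(int)
a=cv2.resize(im[100:340,140:380],(400,400),interpolation=cv2.INTER_CUBIC);b=cv2.resize(sc[0][v-70:v+50,u-60:u+60],(400,400),interpolation=cv2.INTER_CUBIC)
print(u,v); cv2.imwrite('pics/w8.png',np.hstack([a,b])[:,:,::-1])
```

```text
[555.85362937 166.14991854 138.19793911] [ 1.79994237e+02 -1.08357748e-03 -1.45103562e+01] [ 0.78542522  0.2817044  -5.16620154] [-0.02176975  0.00852779 -0.01922896] 25.642462615136044
288 266
```

View pics/w8.png

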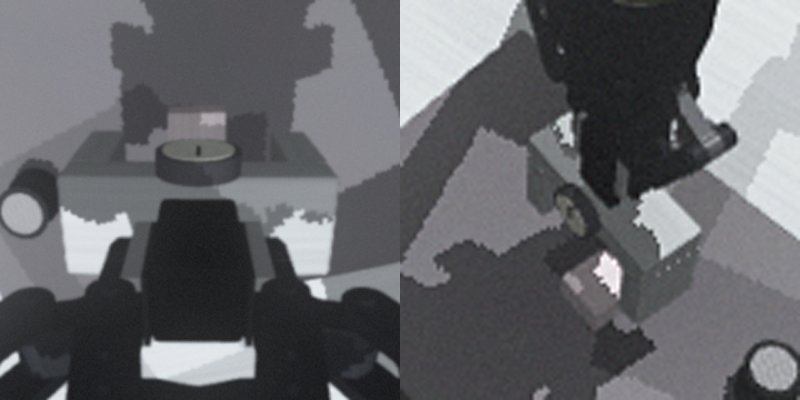

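The wrist view shows the low step's end at (196,125), centred in the arch between (125,150) and (272,150). The bridge is square in the gripper, and the scene view at right agrees. One quick numeric check of the fore-aft offset, then I'll lower it.

Run:
```python
from h import *
w=np.load('w8.npz');K,T=w['K'],w['T'];t=np.array([555.8,166.1]);X=np.array([.968,-.25])
for v in(177,274): 
  for z in (158,161):
    for u in (62,335):
        p=onz(K,T,140+u*.6-.5,100+v*.6-.5,z,True)[:2]-t; print(v,z,u,'along x',(p@X).round(1),'across',(p@[-.25,-.968]).round(1))
p=onz(K,T,140+196*.6-.5,100+112*.6-.5,50,True)[:2]-t; print('low end edge',p@X, p@[-.25,-.968])
```

```text
177 158 62 along x 17.9 across -47.5
177 158 335 along x 17.9 across 48.3
177 161 62 along x 18.9 across -46.6
177 161 335 along x 19.0 across 47.4
274 158 62 along x -21.6 across -51.7
274 158 335 along x -21.6 across 52.6
274 161 62 along x -19.8 across -50.7
274 161 335 along x -19.8 across 51.6
low end edge 17.644792784484196 -0.9514447185973928
```

The foot is within about 1 mm of the step's centre. Lowering.

Call:
{"fn": "apply_moves", "kwargs": {
  "targets": [
    [0,0,10,0,0,0,1],
    [0,0,15,0,0,0,1],
    [0,0,12,0,0,0,1],
    [0,0,10,0,0,0,1],
    [0,0,7,0,0,0,1],
    [0,0,4,0,0,0,1],
    [0,0,3,0,0,0,1],
    [0,0,0,0,0,0,1],
    [0,0,0,0,0,0,1]
  ]
}}

```text
time: 18.38
tool_pos: [556.0, 166.9, 77.6]
tcp_rot: [-180.0, -0.0, -14.4]
ft_force: [-1.3, -0.3, -4.5]
finger_gap: 25.2
grip_force: 50.8
```

Call:
{"fn": "apply_moves", "kwargs": {
  "targets": [
    [0,0,1,0,0,0,1],
    [0,0,0.7,0,0,0,1],
    [0,0,0,0,0,0,1],
    [0,0,0,0,0,0,1]
  ]
}}

```text
time: 18.88
tool_pos: [555.9, 167.0, 75.6]
tcp_rot: [-180.0, -0.0, -14.4]
ft_force: [1.1, 0.4, -4.5]
finger_gap: 25.6
grip_force: 50.8
```

Call:
{"fn": "apply_moves", "kwargs": {
  "targets": [
    [0,0,0.8,0,0,0,1],
    [0,0,0,0,0,0,1],
    [0,0,0,0,0,0,1]
  ]
}}

```text
time: 19.25
tool_pos: [555.9, 166.9, 74.8]
tcp_rot: [-180.0, -0.0, -14.5]
ft_force: [0.7, 1.3, -3.5]
finger_gap: 25.5
grip_force: 50.8
```

Call:
{"fn": "apply_moves", "kwargs": {
  "targets": [
    [0,0,0.7,0,0,0,1],
    [0,0,0,0,0,0,1],
    [0,0,0,0,0,0,1]
  ]
}}

```text
time: 19.62
tool_pos: [555.8, 166.9, 74.0]
tcp_rot: [-180.0, -0.0, -14.5]
ft_force: [1.1, 1.5, -4.2]
finger_gap: 25.4
grip_force: 50.8
```

Call:
{"fn": "apply_moves", "kwargs": {
  "targets": [
    [0,0,0.6,0,0,0,1],
    [0,0,0,0,0,0,1],
    [0,0,0,0,0,0,1]
  ]
}}

```text
time: 20.0
tool_pos: [555.9, 166.9, 73.6]
tcp_rot: [-180.0, -0.0, -14.5]
ft_force: [1.6, 1.6, -2.2]
finger_gap: 25.3
grip_force: 51.0
```

Call:
{"fn": "apply_moves", "kwargs": {
  "targets": [
    [0,0,0.5,0,0,0,1],
    [0,0,0,0,0,0,1],
    [0,0,0,0,0,0,1]
  ]
}}

```text
time: 20.38
tool_pos: [556.0, 166.9, 73.6]
tcp_rot: [-180.0, -0.0, -14.4]
ft_force: [-1.9, -0.0, 5.1]
finger_gap: 25.1
grip_force: 51.9
```

Call:
{"fn": "apply_moves", "kwargs": {
  "targets": [
    [0,0,0.3,0,0,0,1],
    [0,0,0,0,0,0,1],
    [0,0,0,0,0,0,1]
  ]
}}

```text
time: 20.75
tool_pos: [556.1, 166.9, 73.5]
tcp_rot: [-180.0, -0.0, -14.4]
ft_force: [-3.0, -0.4, 7.1]
finger_gap: 25.7
grip_force: 52.4
```

The gauge is seated. I'll release it and retreat straight up.

Call:
{"fn": "apply_moves", "kwargs": {
  "targets": [
    [0,0,-0.4,0,0,0,0.5],
    [0,0,0,0,0,0,0],
    [0,0,0,0,0,0,0],
    [0,0,0,0,0,0,0],
    [0,0,0,0,0,0,0],
    [0,0,-10,0,0,0,0],
    [0,0,-30,0,0,0,0],
    [0,0,-40,0,0,0,0],
    [0,0,-30,0,0,0,0],
    [-30,0,0,0,0,0,0],
    [-40,0,0,0,0,0,0],
    [-30,0,0,0,0,0,0],
    [0,0,0,0,0,0,0],
    [0,0,0,0,0,0,0]
  ]
}}

```text
time: 22.5
tool_pos: [459.7, 191.8, 183.8]
tcp_rot: [-180.0, -0.1, -14.4]
ft_force: [-0.3, 0.2, 0.5]
finger_gap: 85.3
grip_force: 0.0
```

Run:
```python
from h import *
w=snap('wrist'); t=snap('top'); s=snap('scene')
for n,i in(('w9',w),('t9',t),('s9',s)): np.savez(n+'.npz',im=i[0],K=i[1],T=i[2])
K,T=w[1],w[2]; print(sensors.sense()['tool_pos'],T[:3,3])
g=cv2.cvtColor(w[0],cv2.COLOR_RGB2GRAY)
def pw(p):
    q=np.linalg.inv(T)@np.append(p,1); r_=np.hypot(q[0],q[1]); return K[:2,2]+297.3*np.arctan2(r_,q[2])*q[:2]/r_
C=np.array([555,167.]);X=np.array([.968,-.25]);Y=np.array([.25,.968])
for nm,a,b,z in(('bridge++',20,50,95),('bridge+-',20,-50,95),('bridge-+',-20,50,95),('bridge--',-20,-50,95),('grip',0,0,143),('stem',0,0,150)):
    p=np.append(C+a*X+b*Y,z); print(nm,pw(p).round(1),proj(s[1],s[2],p).round(1))
u,v=pw([555,167,143]).astype(int); print(g[v-28:v+24:3,u-24:u+25:3])
m=np.zeros_like(g); m[v-60:v+80,u-80:u+80]=g[v-60:v+80,u-80:u+80]>150
cs,_=cv2.findContours(m,cv2.RETR_EXTERNAL,2)
for c in cs:
    if cv2.contourArea(c)>150:
        a=cv2.approxPolyDP(c,2,True)[:,0]; print([(q.tolist(),onz(K,T,*q,95,True)[:2].round(0).tolist()) for q in a])
```

```text
[459.65664901 191.54822413 183.14157165] [531.82007715 172.77323536 363.4904029 ]
bridge++ [202.7  57.9] [297.8 293.6]
bridge+- [314.6  58. ] [264.8 254.9]
bridge-+ [203.  101.2] [314.6 281.7]
bridge-- [314.2 101.4] [281.  244.5]
grip [258.6  72.5] [290.5 254.9]
stem [258.6  71.4] [290.7 252.8]
[[121 113  80  75  73  76  75  74  72  74  74  74  72  74  74  76  73]
 [ 77  78  76  75  69  69  72  69  76  73  72  70  72  73  71  76  75]
 [ 73  75  77  57  56  62  63  68  73  70  67  65  59  55  65  74  75]
 [ 76  77  74  57  57  62  64  67  73  71  67  64  61  53  68  74  73]
 [ 78  73  76  53  52  50  49  50  52  49  50  50  56  52  68  74  74]
 [129 130 122  43  45  45  43  45  45  46  45  44  46  43  83 129 126]
 [138 138 128  45  45  47  46  47  45  45  47  46  42  46  85 141 143]
 [142 140 127  43  47  47  48  46  46  49  47  45  45  45  84 142 142]
 [137 138 126  44  47  44  46 102 139 126  52  47  48  46  91 142 143]
 [139 130  99  46  46  44  59 143 146 146 110  47  45  45  90 139 140]
 [139 118  98  45  47  47  58 143 146 146 107  47  44  46  88 142 142]
 [138 130  93  45  48  48  46  90 133 114  52  46  48  48  85 140 140]
 [138 132  96  45  47  48  47  47  46  48  47  44  46  43  84 141 140]
 [135 112  91  46  48  45  48  45  45  47  43  45  44  44  81 139 139]
 [139 130  90  46  48  48  46  47  46  47  45  45  47  48  86 142 141]
 [136 129  99  45  41  42  44  39  41  40  42  44  43  44 111 138 140]
 [141 116 106  94  51  47  48  48  44  45  42  37  46  86 140 139 140]
 [138 130 106 105 106 104 105 104 104 107 107 119 139 141 141 142 142]]
[([245, 105], [535.0, 185.0]), ([245, 131], [512.0, 191.0]), ([274, 131], [505.0, 165.0]), ([274, 105], [528.0, 160.0])]
[([204, 67], [578.0, 211.0]), ([203, 98], [551.0, 220.0]), ([205, 101], [548.0, 219.0]), ([217, 100], [546.0, 208.0]), ([217, 94], [551.0, 206.0]), ([213, 91], [555.0, 209.0])]
```

The gauge stands upright at the block, with its bridge corners as predicted, and the stem disc shows above the grip. I'll check the stem's height from two views before handing in.

Run:
```python
from h import *
w=np.load('w9.npz');s=np.load('s9.npz');t=np.load('t9.npz')
g=cv2.cvtColor(w['im'],cv2.COLOR_RGB2GRAY)[62:82,246:272]; k,l,st,c=cv2.connectedComponentsWithStats((g>95).astype(np.uint8))
i=[j for j in range(1,k) if st[j,4]>20 and st[j,0]>0 and st[j,0]+st[j,2]<26]; print(st[i],c[i]+[246,62]); W=c[i[0]]+[246,62]
for n,d,z in(('s',s,150),('t',t,150)):
    u,v=proj(d['K'],d['T'],[555,167,z]); u,v=int(u),int(v); print(n,u,v); print(cv2.cvtColor(d['im'],cv2.COLOR_RGB2GRAY)[v-9:v+10,u-10:u+11])
np.save('W.npy',W)
```

```text
[[  7   5  12  12 106]] [[258.54716981  72.22641509]]
s 290 252
[[ 63  64  62  60 106 118 117 111 121 120 119 122 115 113 119 115 120 123
  119 120 121]
 [ 60  65  62  62  62 114 115 114 118 118 117 112 119 118 116 113 119 118
  115 119 122]
 [ 65  69  65  63  63 117 117 115 115 118 120 113 115 119 119 119 117 116
  119 121 120]
 [ 74  84  96  69 108 108 120 106 112 112 118 121 117 117 118 120 118 117
  118 117 124]
 [116 126 126  85  63  61 113  70  59  63 112 112 112 113 121 119 119 118
  118 121 120]
 [120 115 120 128  86  66  64  58  66  63  58  59  26  34 100 116 117 116
  117 117  69]
 [115 116 124 122 122  89  67  66  67  65  45  31  32  30  53 114 118 120
  118 116  70]
 [114 116 119 116 122 128  81  61  46  28  24  31  31  25  25  74 111 116
  123  80  61]
 [121 119 119 115 121 119  86  40  31  31  37  53  57  40  27  27  77 121
  121 115  67]
 [127 120 117 111 108  63  32  26  31  35  73 118 127  89  34  29  29 109
  117  65  61]
 [120 124 112  64  31  27  29  30  33  34 118 123 121 126  46  25  38  43
   54  67  63]
 [121 123  69  34  30  34  29  30  29  35 115 120 123 120
[... 1657 characters left out ...]
2 111 103  41   5  15   5  72  96  99  63  20  19  20  22  13
   19  11   0]
 [103 102 103 105  67  26   2   4   5  24  48  50  25   8  12  22  21  10
   19   6   0]
 [100 101 104 110  52  14   7  30  19  14  19  19  24   5  19   6  24   3
    1  12   1]
 [106 104 102 109  44  13   1   9  19  18  15  10  15  10  26  23  13   8
    0  12   3]
 [105 105 109 110  57  11   1  17   5  21  20  13  24  15   7  16   0  12
    3   5   0]
 [105 103 104 103 100  45  19   3  15  15  10   8  18  26  11   5  14   0
   15  14   0]
 [108 101 105 107 107 101  47  10   3   7   0  21   4   4  25   0  19   0
   12   0   9]
 [105 106 105 103 109  96  83  16   6   4   1   0   0   6   0  11  14   2
   15   0  61]]
```

The stem top sits at (291.6, 253.4) in the scene view and (162.4, 148.7) in the top view. Both are within 1 px of the prediction for z = 150, which is a 20 mm reading.

Run:
```python
from h import *
s=np.load('s9.npz');w=np.load('w9.npz');t=np.load('t9.npz')
print(tri([ray(w['K'],w['T'],*np.load('W.npy'),True),ray(s['K'],s['T'],291.6,253.4),ray(t['K'],t['T'],162.4,148.7)]))
print(r.hand_in())
```

```text
(array([554.41435403, 167.60279326, 148.27910934]), [np.float64(0.5197011124627782), np.float64(0.8004397382256188), np.float64(0.2843776155670781)])
the job is handed in; nothing more can be done
None
```

Handed in after about 23 s of robot time: the stepped block lies flat on the plate, step side up, with the gauge astride it and its foot on the lower step, reading about 18 mm by camera (±2 mm) against the step's 20 mm; the hand-in returned no verdict.

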